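# Slide the slide file under the stamping press and stamp it

## Task

Get the blue slide file stamped. Move the large amber bottle that stands in the mouth of the stamping press out of the way and leave it standing upright, then slide the file lengthwise along the table into the guide, under the press head, fully home against the stop; do not lift or tip the file, it holds loose glass slides. Only then push the lever of the press down to its stop and let it spring back up; the file stays home and everything else stays where it stands.

Things in the scene. Friction and masses are not known exactly. Their poses are not given: they have to be found in the camera images.
- file: Closed blue plastic slide file, a flat box 90 (x) x 165 (y) x 38 mm, about 0.35 kg, too wide to grasp, lying flat on the table on the far side of the guide's line (+x of the press), turned up to 0.45 rad from it. Origin: centre of its underside; y along its length. Lid fast. Flat sides and ends can be pushed; either end may go in first.
- press_seat (a point): Point on the table under the middle of the file when it is fully home in the fixed grey stamping press (place and yaw vary). Press axes: +y along the guide from mouth to stop, +x away from the robot to the column, z up. The table is the guide's floor. Stop face at y = +82 mm, so the file's rear end is then at y = -82 mm. All press positions below are from here, in mm.
- press_mouth (a point): Middle of the guide's mouth, on the table at y -90. Steel rails 30 high and 4 thick: 100 apart inside from y -55 to the stop; from y -55 to -90 they flare outward to about 145 apart. Same axes as press_seat. The thin black cable that hangs across the table and press is slack and offers no resistance: ignore it.
- press_head (a point): Middle of the underside of the press head, which overhangs the guide at x -35 to +106, y -5 to +65. Underside 56 above the table, with a rubber stamp pad 40 across at 50; top 94; lever cheeks on it to 140. Column and foot at x +60 to +135, y -20 to +80.
- lever_grip (a point): Middle of the black cross-bar (round, 18 mm thick, 82 mm long, along the guide) at the lever's end. Lever pivots about the press's y axis at press x +30, y +30, z 124 mm; arm 130 mm long, reaching to -x, toward the robot. At rest it rises 0.50 rad above level (bar 186 mm above table); at the stop 0.05 rad below (118 mm).
- press_lever (a joint): Lever angle: 0 at rest (up), 0.55 rad at its stop (down). Spring-returned; needs about 4 N down on the bar to start and 10 N at the stop.
- big_bottle: Large amber bottle with black screw cap, body 45 mm across and up to 80 mm high, total 94 mm; 0.09 kg. Starts standing in the mouth of the guide. Origin: centre of its underside.
- small_bottle: Bystander: small amber bottle, 35 mm across, 73 mm high. Origin: centre of underside.
- petri: Bystander: petri dish, 60 mm across, 16 mm high. Origin: centre of underside.
- tape: Bystander: roll of white tape lying flat, 54 mm across, 25 mm high. On the wooden desk. Origin: centre of underside.
- jar: Bystander: steel lidded jar, 86 mm across, 96 mm high, on the wooden desk at the right. Origin: centre of underside.
There are look-alikes about, which are no part of the job. What is shaped like the big_bottle but green or pink is not meant.

How it is judged:
By the outcome, as a careful person would: the job done as asked, in the order asked, and still so for the second after the job is handed in, with the robot touching nothing.
It also fails if it takes over 72 s, if anything falls off the work surface, if the arm or the gripper's body presses on something with over 40 N, if the wrist force passes 120 N, or if a joint passes its speed limit or range.

## Robot

A 7-joint arm with a two-finger parallel gripper is mounted at the origin on a cart in front of the work surface, level with it; the furniture and walls round the work are solid. World frame = base frame: x ahead of the robot, y to its left, z up, the work surface at z = 0. Lengths are in m, angles in rad, forces in N, time in s.
With the tool pointing down it reaches from about 0.425 to 0.925 m from the base axis. Payload 6.8 kg.
Tool frame: the origin (TCP) lies midway between the tips of the shut fingers; the grasp point (between the pads) lies 19 mm behind it; z points along the fingers, y is the line along which they close (so a half turn about z gives the same grasp; the last joint's range is limited). The gripper opens to 85 mm and grips with 20 to 120 N. Pads are 22 mm wide; open, the fingers measure 114 mm over their backs; the gripper's body (76 mm by 85 mm) begins 54 mm behind the grasp point. The pads swing forward as they close: fully open they stand 13 mm farther back than shut.
Start: joints at [-1.253, 0.477, 0.022, 1.555, -0.011, 1.109, -0.083], TCP at [0.279, 0.615, 0.231] pointing down, gripper open.
Joint ranges: [-2.96, 2.96], [-0.34, 2.1], [-1.41, 1.46], [0.24, 2.44], [-1.37, 4.51], [0.17, 1.92], [-2.96, 2.96]. Speed limits (rad/s): [2.39, 2.39, 3.14, 3.14, 3.14, 3.14, 3.14].

## Interface

Orientations are given as a unit quaternion [w, x, y, z].
In Python, from station import bot, imaging gives the robot as it stands.
- The arm moves only by the tool move_arm, never from a script. Its argument "commands" is a list that holds one entry, the list of rows, each a list of 7 numbers: the shift along the tool's x, y, z in m, then the turn, a rotation vector about the tool's x, y, z in degrees, then the finger opening in m, from 0 to 0.0854. In form: [[[x, y, z, rx, ry, rz, grip], ...]]. A call has 1 to 20 rows; each row shifts and turns the commanded pose from where the row before left it, along the tool's axes as they then stand; what a row does not reach is not made up. A row lasts 1/8 s, in which the tool goes at most 62.5 mm and 10.7 degrees, less where a joint would pass 70% of its speed; a pose out of reach is approached as far as the arm can. A call is refused whole if a number of a shift passes 0.0625 or a number of a turn 10.7, either way. A call with a gripper value outside its range is refused whole. The fingers move at their own pace and stop on an object; "squeeze" is the grip in N (left out, the last holds). Time passes only in rows, so rows that do not move let the fingers close. It gives the time, the measured TCP pose, the force, the opening and the grip force at its end, in the units of the state.
- bot.get_obs(): the state, without advancing time (a new reading comes with each control period).
- imaging.read_camera(name): name is "side" or "top" or "wrist"; returns the picture (420x560x3 uint8, red, green, blue); there is no depth.
- imaging.calibration(name): a dict with "intrinsics" (3x3 intrinsics, pixels), "extrinsics" (4x4, takes a point from camera to world coordinates); the wrist camera has in their place "mount" (4x4, takes a point from camera to tool coordinates, whose origin is the TCP and whose axes are the flange's). Camera axes: x right, y down, z forward; pixel columns grow to the right and rows downward; lengths in m; the calibration is good to about 2 mm. The wrist camera is an equidistant fisheye: a pixel r from the principal point sees the ray r / f radians off the axis. A picture is of the moment at which its call begins: read the wrist's pose just before it. calibration takes no time and is no camera call.
- bot.hand_in(): hands the job in; it is judged then, once.
The state is a dict: "t": time; "q": joint angles; "joint_vel": joint speeds; "joint_torque": joint torques, N m; "eef_pos": TCP position; "tool_rot": TCP orientation; "contact_force": force on the tool from outside, world axes, zero at the start; "torque": the same for the moment, N m; "gripper_width": opening from 0.0 (shut) to 1.0 (fully open); "grasp_force": force on a finger pad.
Only numpy, scipy, OpenCV 4.12 (cv2) and the standard library are available. Lean on these libraries where they do the work, as an engineer would, in place of code of your own. Each camera call takes 0.05 s, during which the arm holds its last target. There are 200 camera calls.

## Working session

There is one attempt and no reset: what is moved stays moved. The work goes in short steps, Python scripts to look and compute and a tool call to move; the robot and the scene stay as the last step left them, time stands still between calls to the robot, and variables do not carry over. Pictures are saved under pics/ and viewed, at most 10 in all, crops included, and the job is handed in when it is done.

Besides the shell and the picture viewer there is one more tool, called after "Request:" in YAML: its name, and indented under it one key for each argument. move_arm: Moves the arm, as the interface text tells. Its arguments: {"type":"object","properties":{"commands":{"type":"array","items":{"type":"array","items":{"type":"array","items":{"type":"number"}}}},"squeeze":{"type":"number"}},"required":["commands"]}

```bash
ls; mkdir -p pics
cat > h.py <<'E'
import numpy as np, cv2
from station import bot, imaging
def shot(n,f=None):
    im=imaging.read_camera(n)
    if f: cv2.imwrite('pics/'+f,cv2.cvtColor(im,cv2.COLOR_RGB2BGR))
    return im
def ray(n,u,v):
    c=imaging.calibration(n);K=np.array(c['intrinsics']);E=np.array(c['extrinsics'])
    d=E[:3,:3]@np.linalg.solve(K,[u,v,1.]);return E[:3,3],d
def onz(n,u,v,z):
    o,d=ray(n,u,v);return o+d*(z-o[2])/d[2]
def proj(n,p):
    c=imaging.calibration(n);K=np.array(c['intrinsics']);E=np.linalg.inv(np.array(c['extrinsics']))
    q=K@(E[:3,:3]@np.array(p,float)+E[:3,3]);return q[:2]/q[2]
E
python3 - <<'E'
from h import *
a=shot('top','top1.png');b=shot('side','side1.png')
for n in('top','side'):
    c=imaging.calibration(n);print(n,np.round(c['intrinsics'],1).tolist(),np.round(c['extrinsics'],3).tolist())
print({k:np.round(v,3) for k,v in bot.get_obs().items()})
E
```

```text
pics
top [[496.7, 0.0, 275.4], [0.0, 496.7, 212.4], [0.0, 0.0, 1.0]] [[-0.009, -0.994, 0.111, 0.378], [-1.0, 0.011, 0.02, -0.002], [-0.021, -0.11, -0.994, 1.464], [0.0, 0.0, 0.0, 1.0]]
side [[412.0, 0.0, 275.2], [0.0, 412.0, 211.2], [0.0, 0.0, 1.0]] [[0.998, -0.001, 0.062, 0.482], [-0.057, -0.381, 0.923, -0.877], [0.023, -0.924, -0.381, 0.514], [0.0, 0.0, 0.0, 1.0]]
{'t': np.float64(0.1), 'q': array([-1.253,  0.478,  0.022,  1.556, -0.011,  1.109, -0.083]), 'joint_vel': array([ 0.   , -0.001,  0.001, -0.003,  0.   ,  0.   , -0.001]), 'joint_torque': array([ 4.0000e-03, -5.9776e+01,  1.6130e+00, -2.8196e+01,  1.3000e-02,
        5.0000e-03,  0.0000e+00]), 'eef_pos': array([0.279, 0.614, 0.23 ]), 'tool_rot': array([-0.   ,  0.211,  0.977, -0.001]), 'contact_force': array([0.075, 0.016, 0.077]), 'torque': array([-0.006, -0.016,  0.04 ]), 'grasp_force': np.float64(0.0), 'gripper_width': np.float64(1.005)}
```

View pics/top1.png

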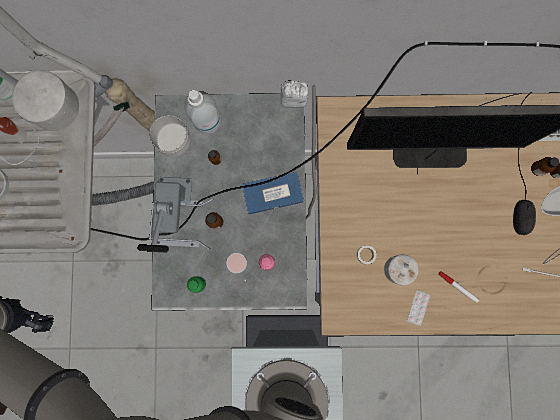

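View pics/side1.png

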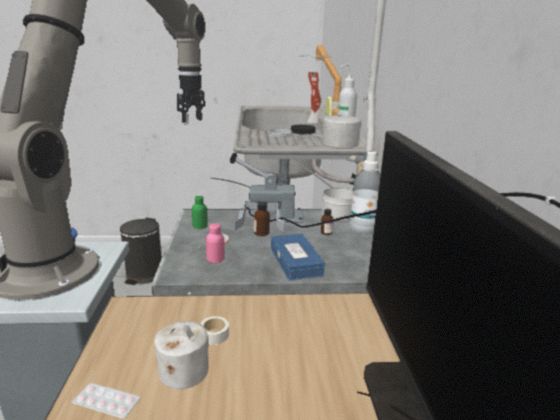

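Top view: file at (274,193), amber bottle by the mouth (213,219), a smaller amber one at (214,157), green (197,284), pink (267,262), petri dish (236,263), lever bar (153,248). Candidates for big_bottle: amber 213,219 (big, in the mouth), amber 214,157 (small), green and pink look-alikes, and amber ones on the desk (545,165). I choose 213,219 and check it in a crop.

Run:
```python
import cv2
a=cv2.imread('pics/top1.png')[140:300,140:312];cv2.imwrite('pics/c1.png',cv2.resize(a,None,fx=4.5,fy=3.75*1.2 if 0 else 3.75,interpolation=cv2.INTER_CUBIC))
b=cv2.imread('pics/side1.png')[165:285,180:340];cv2.imwrite('pics/c2.png',cv2.resize(b,None,fx=5,fy=5,interpolation=cv2.INTER_CUBIC))
```

```text
(no output)
```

View pics/c1.png

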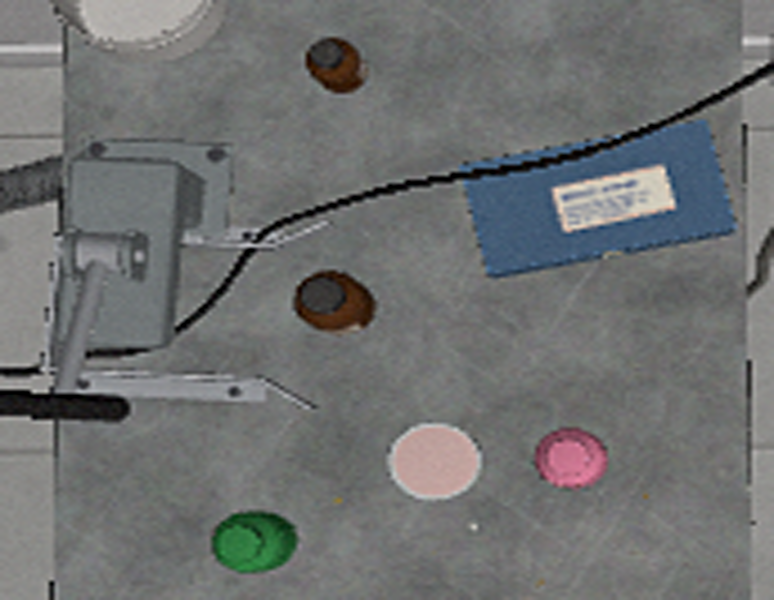

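View pics/c2.png

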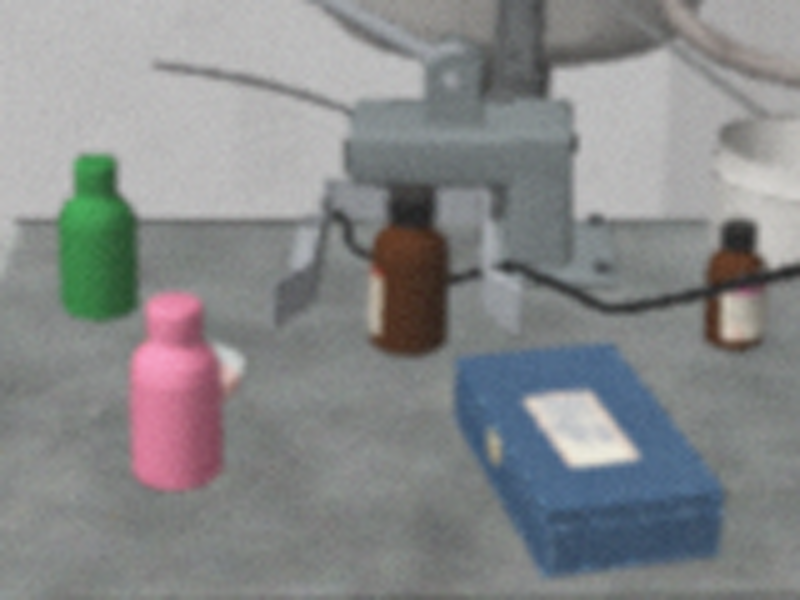

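Crops confirm: the amber bottle with black cap stands between the flares, crop1 (323,294); file corners (465,165),(708,122),(737,232),(488,276); flare tips (328,222),(315,407).

Run:
```python
from h import *
def T(cu,cv,z): return np.round(onz('top',140+(cu+.5)/4.5-.5,140+(cv+.5)/3.75-.5,z)[:2]*1000).astype(int)
def S(cu,cv,z): return np.round(onz('side',180+(cu+.5)/5-.5,165+(cv+.5)/5-.5,z)[:2]*1000).astype(int)
for n,p in dict(cap=(323,294,.094),smallcap=(327,52,.073),flU=(328,222,.03),bendU=(275,246,.03),railU0=(185,242,.03),railL0=(85,374,.03),bendL=(265,379,.03),bendLo=(265,402,.0),flL=(315,407,.03),headR1=(178,345,.094),headR2=(180,163,.094),headL2=(70,158,.094),bar_end=(127,408,.186),boss=(115,255,.14),petri=(435,460,.016),green=(240,543,.094),pink=(572,457,.094),tabL=(58,590,0),tabR=(750,590,0),pivotscrew=(138,255,.124)).items(): print(n,T(*p))
im=cv2.cvtColor(cv2.imread('pics/top1.png'),cv2.COLOR_BGR2HSV)
m=cv2.inRange(im,(100,100,50),(120,255,255));m[:,:235]=0;m[:,310:]=0
m=cv2.morphologyEx(m,cv2.MORPH_CLOSE,np.ones((9,9)))
c=max(cv2.findContours(m,0,1)[0],key=cv2.contourArea)
w=np.array([onz('top',*q[0],.038)[:2]*1000 for q in c],np.float32);r=cv2.minAreaRect(w);print('file',r,np.round(cv2.boxPoints(r)))
print('side: flU',S(328-8,182,.03),'flL tip',S(277,285,.03),'flLbot',S(277,322,0),'flUbot',S(520,330,0),'flUtip',S(520,290,.03),'bottle base',S(408,352,0))
```

```text
cap [517 203]
smallcap [705 205]
flU [580 210]
bendU [561 244]
railU0 [565 303]
railL0 [463 367]
bendL [458 250]
bendLo [441 255]
flL [436 218]
headR1 [480 293]
headR2 [616 293]
headL2 [621 362]
bar_end [430 302]
boss [542 322]
petri [394 142]
green [334 253]
pink [395  50]
tabL [296 389]
tabR [292 -60]
pivotscrew [543 312]
file ((594.6310424804688, 34.48872375488281), (90.37508392333984, 162.769775390625), 12.078605651855469) [[533. 105.]
 [567. -55.]
 [656. -36.]
 [622. 124.]]
side: flU [462 385] flL tip [439 218] flLbot [438 232] flUbot [581 220] flUtip [580 210] bottle base [515 191]
```

Request:
move_arm:
  commands:
    - [[0,0,-0.03,0,0,-10.7,0.085],[0,0,-0.03,0,0,-10.7,0.085],[-0.015,-0.025,0,0,0,0,0.085],[-0.03,-0.046,0,0,0,0,0.085],[-0.03,-0.046,0,0,0,0,0.085],[-0.03,-0.046,0,0,0,0,0.085],[-0.03,-0.046,0,0,0,0,0.085],[-0.03,-0.046,0,0,0,0,0.085],[-0.03,-0.046,0,0,0,0,0.085],[-0.03,-0.046,0,0,0,0,0.085],[-0.032,-0.05,0,0,0,0,0.085],[0,0,0,0,0,0,0.085]]

```text
t: 1.6
eef_pos: [0.5169, 0.1989, 0.2911]
tool_rot: [0.0, 0.031, 1.0, -0.001]
contact_force: [-0.8, 0.8, 0.0]
gripper_width: 0.998
grasp_force: 0.0
```

```bash
cat >> h.py <<'E'
from scipy.spatial.transform import Rotation as R
def pose():
    o=bot.get_obs();q=o['tool_rot'];T=np.eye(4);T[:3,:3]=R.from_quat([q[1],q[2],q[3],q[0]]).as_matrix();T[:3,3]=o['eef_pos'];return T
def wz(T,u,v,z):
    c=imaging.calibration('wrist');K=np.array(c['intrinsics']);M=T@np.array(c['mount'])
    a=np.array([(u-K[0,2])/K[0,0],(v-K[1,2])/K[1,1]]);r=np.linalg.norm(a)+1e-12
    d=M[:3,:3]@np.r_[a/r*np.sin(r),np.cos(r)];o=M[:3,3];return o+d*(z-o[2])/d[2]
E
python3 - <<'E'
from h import *
T=pose();im=shot('wrist','w1.png');np.save('T1.npy',T);print(np.round(T,3))
c=imaging.calibration('wrist');print(np.round(c['intrinsics'],1).tolist(),np.round(c['mount'],3).tolist(),bot.get_obs()['q'].round(2),bot.get_obs()['t'])
cv2.imwrite('pics/w1b.png',cv2.resize(cv2.imread('pics/w1.png'),(800,600),interpolation=cv2.INTER_CUBIC))
E
```

```text
[[-0.998  0.062  0.001  0.517]
 [ 0.062  0.998 -0.002  0.199]
 [-0.001 -0.002 -1.     0.291]
 [ 0.     0.     0.     1.   ]]
[[325.2, 0.0, 279.8], [0.0, 325.2, 204.7], [0.0, 0.0, 1.0]] [[0.001, -0.95, -0.313, 0.081], [1.0, 0.001, -0.001, 0.0], [0.001, -0.313, 0.95, -0.143], [0.0, 0.0, 0.0, 1.0]] [-0.62  0.22  0.15  1.78 -0.04  1.14  1.06] 1.65
```

View pics/w1b.png

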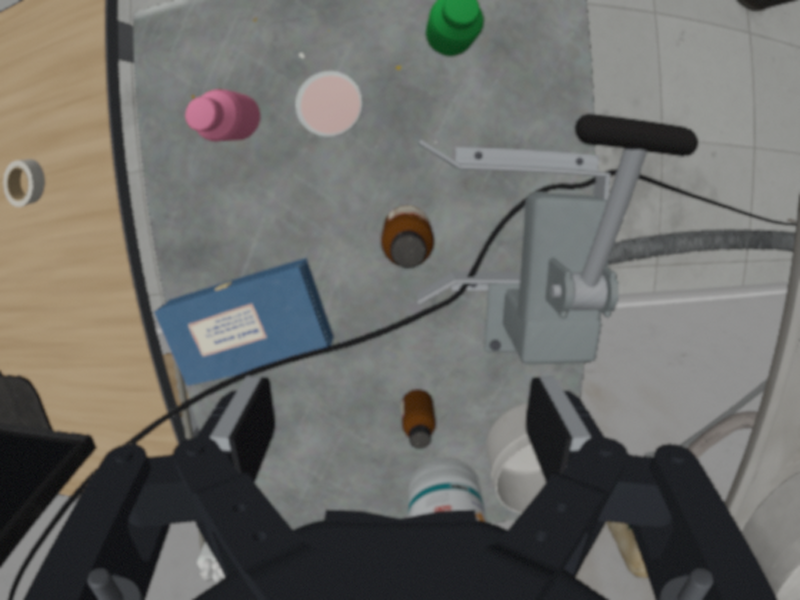

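Wrist view (800-px scale): cap at (409,249), flare tips (421,143) and (420,301), bends (457,166) and (465,285), bar ends (582,130)–(690,140), small cap (420,437).

Run:
```python
from h import *
T=np.load('T1.npy')
for n,(u,v,z) in dict(cap=(409,249,.094),tipL=(421,143,.03),tipU=(420,301,.03),bendL=(457,166,.03),bendU=(465,284,.03),L2=(597,173,.03),bar1=(580,129,.186),bar2=(692,140,.186),headR1=(530,196,.094),headR2=(523,361,.094),headL2=(597,360,.094),small=(420,437,.073),f1=(304,261,.038),f2=(331,341,.038),f3=(188,383,.038),f4=(158,314,.038),petri=(329,104,.016)).items():
    print(n,np.round(wz(T,u*.7,v*.7,z)[:2]*1000))
```

```text
cap [515. 205.]
tipL [436. 221.]
tipU [579. 213.]
bendL [458. 251.]
bendU [565. 255.]
L2 [466. 382.]
bar1 [430. 303.]
bar2 [433. 380.]
headR1 [478. 299.]
headR2 [615. 296.]
headL2 [621. 364.]
small [701. 206.]
f1 [532. 112.]
f2 [611. 127.]
f3 [654. -34.]
f4 [575. -50.]
petri [395. 143.]
```

Request:
move_arm:
  commands:
    - [[0.0015,0.0065,0.03,0,0,0,0.085],[0,0,0.05,0,0,0,0.085],[0,0,0.05,0,0,0,0.085],[0,0,0.05,0,0,0,0.085],[0,0,0.04,0,0,0,0.085],[0,0,0.03,0,0,0,0.085],[0,0,0,0,0,0,0.04],[0,0,0,0,0,0,0.03],[0,0,0,0,0,0,0.03],[0,0,0,0,0,0,0.03],[0,0,0,0,0,0,0.03]]
  squeeze: 25

```text
t: 3.02
eef_pos: [0.5146, 0.2121, 0.0427]
tool_rot: [0.001, 0.026, 1.0, 0.001]
contact_force: [-0.4, -0.6, 6.1]
gripper_width: 0.52
grasp_force: 25.5
```

Request:
move_arm:
  commands:
    - [[0,0,-0.03,0,0,0,0.03],[0,0,-0.04,0,0,0,0.03],[0,0,-0.03,0,0,0,0.03],[-0.02,-0.01,0,0,0,0,0.03],[-0.035,-0.017,0,0,0,0,0.03],[-0.035,-0.017,0,0,0,0,0.03],[-0.035,-0.017,0,0,0,0,0.03],[-0.035,-0.017,0,0,0,0,0.03],[-0.03,-0.014,0,0,0,0,0.03],[-0.02,-0.009,0,0,0,0,0.03],[0,0,0.03,0,0,0,0.03],[0,0,0.03,0,0,0,0.03],[0,0,0.02,0,0,0,0.03],[0,0,0.01,0,0,0,0.03],[0,0,0,0,0,0,0.03]]

```text
t: 4.9
eef_pos: [0.7178, 0.0996, 0.051]
tool_rot: [-0.0, 0.026, 1.0, -0.0]
contact_force: [0.3, -0.1, -0.7]
gripper_width: 0.52
grasp_force: 25.8
```

Request:
move_arm:
  commands:
    - [[0,0,0.004,0,0,0,0.03],[0,0,0.003,0,0,0,0.03],[0,0,0,0,0,0,0.03]]

```text
t: 5.28
eef_pos: [0.718, 0.0996, 0.0444]
tool_rot: [0.0, 0.026, 1.0, 0.0]
contact_force: [0.5, 0.1, -0.5]
gripper_width: 0.517
grasp_force: 25.8
```

Request:
move_arm:
  commands:
    - [[0,0,0.002,0,0,0,0.03],[0,0,0,0,0,0,0.03],[0,0,0,0,0,0,0.06],[0,0,0,0,0,0,0.085],[0,0,0,0,0,0,0.085],[0,0,0,0,0,0,0.085],[0,0,-0.03,0,0,0,0.085],[0,0,-0.05,0,0,0,0.085],[0,0,-0.04,0,0,0,0.085]]

```text
t: 6.4
eef_pos: [0.7183, 0.0996, 0.1642]
tool_rot: [0.001, 0.026, 1.0, 0.0]
contact_force: [1.2, -0.5, -0.3]
gripper_width: 0.994
grasp_force: 0.0
```

Run:
```python
from h import *
T=pose();np.save('T2.npy',T);a=shot('wrist','w2.png');b=shot('side','s2.png')
cv2.imwrite('pics/c3.png',np.hstack([cv2.resize(cv2.imread('pics/w2.png'),(400,300)),cv2.resize(cv2.imread('pics/s2.png')[165:285,180:340],(400,300))]))
print(np.round(T,3),bot.get_obs()['q'].round(2))
```

```text
[[-0.999  0.052  0.001  0.718]
 [ 0.052  0.999  0.     0.1  ]
 [-0.001  0.    -1.     0.164]
 [ 0.     0.     0.     1.   ]] [-0.33  0.62  0.17  1.49 -0.11  1.04  1.38]
```

View pics/c3.png

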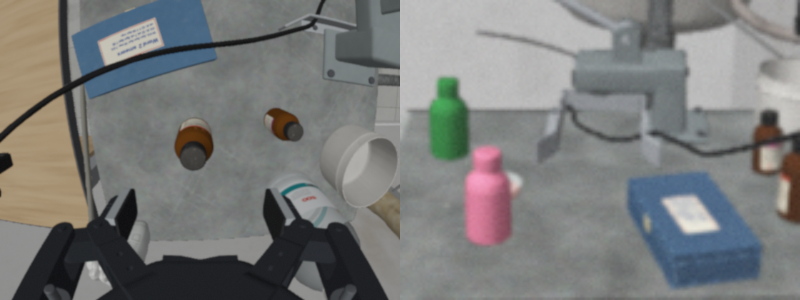

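Bottle stands upright at its new place, clear of the file. Next: gripper beside the file's far side, turned parallel to it.

Request:
move_arm:
  commands:
    - [[0.025,-0.033,0,0,0,-7.5,0.085],[0.021,-0.036,0,0,0,-7.5,0.085],[0,0,0.03,0,0,0,0.085],[0,0,0.05,0,0,0,0.085],[0,0,0.045,0,0,0,0.085],[0,0,0.03,0,0,0,0.085],[0,0,0.007,0,0,0,0.085],[0,0,0,0,0,0,0.085]]

```text
t: 7.5
eef_pos: [0.6732, 0.0304, 0.0004]
tool_rot: [-0.0, -0.105, 0.995, -0.0]
contact_force: [0.3, 1.0, -0.7]
gripper_width: 0.993
grasp_force: 0.0
```

Request:
move_arm:
  commands:
    - [[0.008,0.004,0,0,0,0,0.085],[0.007,0.004,0,0,0,0,0.085],[0.006,0,0,0,0,0,0.085],[0.006,0.001,0,0,0,0.9,0.085],[0.006,0.001,0,0,0,0.9,0.085],[0.006,0.001,0,0,0,0.9,0.085],[0.006,0.001,0,0,0,0.9,0.085],[0.006,0.001,0,0,0,0.9,0.085],[0.006,0.001,0,0,0,0.9,0.085],[0.006,0.001,0,0,0,0.9,0.085]]

```text
t: 8.75
eef_pos: [0.608, 0.034, 0.0002]
tool_rot: [-0.0, -0.049, 0.999, -0.0]
contact_force: [3.4, -1.0, 2.9]
gripper_width: 0.992
grasp_force: 1.8
```

```bash
cat >> h.py <<'E'
def filepose(fn=None):
    im=shot('top',fn);hsv=cv2.cvtColor(im,cv2.COLOR_RGB2HSV)
    m=cv2.inRange(hsv,(100,100,50),(120,255,255));m[:,:140]=0;m[:,310:]=0;m[:120]=0;m[300:]=0
    m=cv2.morphologyEx(m,cv2.MORPH_CLOSE,np.ones((9,9)));m=cv2.morphologyEx(m,cv2.MORPH_OPEN,np.ones((5,5)))
    c=max(cv2.findContours(m,0,1)[0],key=cv2.contourArea)
    w=np.array([onz('top',*q[0],.038)[:2]*1000 for q in c],np.float32);r=cv2.minAreaRect(w)
    return r,np.round(cv2.boxPoints(r)).tolist()
E
python3 - <<'E'
from h import *
print(filepose('t3.png'))
E
```

```text
(((556.1511840820312, -31.4354190826416), (86.77273559570312, 21.369674682617188), 5.46833610534668), [[512.0, -25.0], [514.0, -46.0], [600.0, -38.0], [598.0, -17.0]])
```

Request:
move_arm:
  commands:
    - [[0.006,0,0,0,0,1.0,0.085],[0.006,0,0,0,0,1.0,0.085],[0.006,0,0,0,0,1.0,0.085],[0.006,0,0,0,0,1.0,0.085],[0.006,0,0,0,0,1.0,0.085],[0.006,0,0,0,0,1.0,0.085],[0.006,0,0,0,0,1.0,0.085],[0.006,0,0,0,0,1.0,0.085],[0.004,0,0,0,0,0.5,0.085],[0,0,0,0,0,0,0.085]]

```text
t: 10.05
eef_pos: [0.5557, 0.0324, 0.0002]
tool_rot: [-0.001, 0.024, 1.0, -0.0]
contact_force: [-0.2, 0.4, 0.3]
gripper_width: 0.999
grasp_force: 0.0
```

Request:
move_arm:
  commands:
    - [[-0.015,0,0,0,0,0,0.085],[-0.02,0,-0.02,0,0,0,0.085],[0,0,-0.05,0,0,0,0.04],[0,-0.03,-0.05,0,0,0,0],[0.02,-0.05,-0.04,0,0,0,0],[0.04,-0.05,0,0,0,0,0],[0.04,-0.035,0,0,0,0,0],[0,0,0,0,0,0,0]]

```text
t: 11.05
eef_pos: [0.4835, -0.1285, 0.1579]
tool_rot: [-0.001, 0.028, 1.0, -0.0]
contact_force: [0.7, 0.8, -0.0]
gripper_width: 0.001
grasp_force: 0.0
```

Run:
```python
from h import *
T=pose();np.save('T4.npy',T);shot('wrist','w4.png');print(T.round(3));print(filepose('t4.png'))
a=cv2.resize(cv2.imread('pics/w4.png'),(400,300));b=cv2.resize(cv2.imread('pics/t4.png')[140:300,140:312],(400,372))[:300]
cv2.imwrite('pics/c4.png',cv2.resize(np.hstack([a,b]),None,fx=1,fy=1))
```

```text
[[-0.998  0.056 -0.001  0.483]
 [ 0.056  0.998 -0.001 -0.128]
 [ 0.001 -0.001 -1.     0.158]
 [ 0.     0.     0.     1.   ]]
(((499.3794860839844, 45.38034439086914), (162.30532836914062, 87.34956359863281), 87.20614624023438), [[452.0, -34.0], [539.0, -38.0], [547.0, 124.0], [460.0, 129.0]])
```

View pics/c4.png

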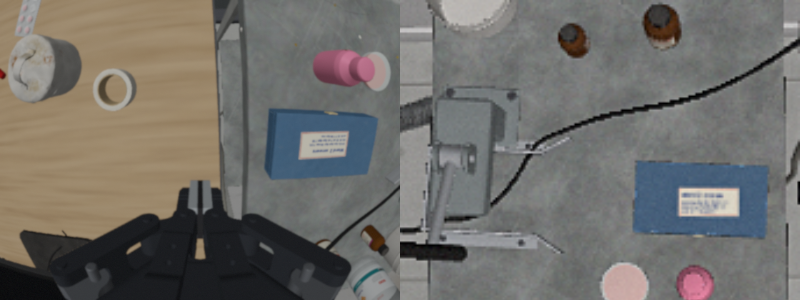

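File is aligned: centre (499,45), yaw −0.049, within 1–2 mm of the guide's line. Lower behind its rear end and push.

Request:
move_arm:
  commands:
    - [[-0.006,0.025,0.03,0,0,0,0],[0,0.027,0.05,0,0,0,0],[0,0,0.04,0,0,0,0],[0,0,0.024,0,0,0,0],[0,0.01,0,0,0,0,0],[0,0.01,0,0,0,0,0],[0,0.01,0,0,0,0,0],[0,0.01,0,0,0,0,0],[0,0.01,0,0,0,0,0],[0,0.01,0,0,0,0,0],[0,0.01,0,0,0,0,0],[0,0.01,0,0,0,0,0],[0,0.01,0,0,0,0,0]]

```text
t: 12.78
eef_pos: [0.499, 0.0172, 0.0136]
tool_rot: [-0.0, 0.024, 1.0, -0.0]
contact_force: [-0.0, -4.4, 3.1]
gripper_width: 0.002
grasp_force: 2.2
```

Run:
```python
from h import *
print(filepose('t5.png'))
```

```text
(((503.3389587402344, 142.37599182128906), (106.4512939453125, 87.60675811767578), 87.21437072753906), [[457.0, 91.0], [545.0, 87.0], [550.0, 193.0], [462.0, 198.0]])
```

Request:
move_arm:
  commands:
    - [[0,0.01,0,0,0,0,0],[0,0.01,0,0,0,0,0],[0,0.01,0,0,0,0,0],[0,0.01,0,0,0,0,0],[0,0.01,0,0,0,0,0],[0,0.01,0,0,0,0,0],[0,0.01,0,0,0,0,0],[0,0.01,0,0,0,0,0],[0,0.01,0,0,0,0,0]]

```text
t: 13.95
eef_pos: [0.5033, 0.1074, 0.0135]
tool_rot: [-0.0, 0.024, 1.0, 0.0]
contact_force: [0.6, -3.0, 1.2]
gripper_width: -0.0
grasp_force: 1.4
```

Run:
```python
from h import *
print(filepose('t6.png'))
```

```text
(((508.459228515625, 244.34869384765625), (81.71489715576172, 87.1318588256836), 89.40834045410156), [[464.0, 204.0], [552.0, 203.0], [552.0, 285.0], [465.0, 286.0]])
```

Request:
move_arm:
  commands:
    - [[0,0.01,0,0,0,0,0],[0,0.01,0,0,0,0,0],[0,0.01,0,0,0,0,0],[0,0.01,0,0,0,0,0],[0,0.01,0,0,0,0,0],[0,0.01,0,0,0,0,0],[0,0.01,0,0,0,0,0],[0,0.01,0,0,0,0,0],[0,0.008,0,0,0,0,0]]

```text
t: 15.12
eef_pos: [0.5076, 0.1953, 0.0135]
tool_rot: [-0.0, 0.024, 1.0, 0.0]
contact_force: [-0.0, -2.6, -0.3]
gripper_width: 0.002
grasp_force: 1.0
```

Request:
move_arm:
  commands:
    - [[0,0.005,0,0,0,0,0],[0,0.003,0,0,0,0,0],[0,0.003,0,0,0,0,0]]

```text
t: 15.5
eef_pos: [0.5082, 0.2053, 0.0135]
tool_rot: [-0.0, 0.025, 1.0, -0.0]
contact_force: [0.1, -2.1, -1.5]
gripper_width: 0.004
grasp_force: 0.9
```

Request:
move_arm:
  commands:
    - [[0,0.002,0,0,0,0,0],[0,0.002,0,0,0,0,0]]

```text
t: 15.75
eef_pos: [0.5082, 0.2083, 0.0135]
tool_rot: [-0.0, 0.025, 1.0, -0.001]
contact_force: [-1.2, -7.3, 2.4]
gripper_width: 0.003
grasp_force: 3.8
```

```bash
python3 -c "
from h import *
o=bot.get_obs();print(o['contact_force'],o['eef_pos'])"
```

```text
[-1.17259306 -7.26603674  2.38549829] [0.50822079 0.20828976 0.01352166]
```

Force is rising where the stop should be (expected y≈0.2095); press on a little to confirm.

Request:
move_arm:
  commands:
    - [[0,0.002,0,0,0,0,0],[0,0.001,0,0,0,0,0],[0,0,0,0,0,0,0]]

```text
t: 16.12
eef_pos: [0.5081, 0.2083, 0.0135]
tool_rot: [-0.001, 0.026, 1.0, -0.002]
contact_force: [-1.0, -11.1, 5.4]
gripper_width: -0.001
grasp_force: 5.6
```

Request:
move_arm:
  commands:
    - [[0,0.003,0,0,0,0,0],[0,0,0,0,0,0,0],[0,-0.015,0,0,0,0,0],[0,-0.025,0,0,0,0,0],[0,0,-0.05,0,0,0,0],[0,0,-0.06,0,0,0,0],[0,0,-0.06,0,0,0,0],[0,0,-0.06,0,0,0,0],[0,0,0,0,0,0,0]]

```text
t: 17.25
eef_pos: [0.5098, 0.1772, 0.2489]
tool_rot: [0.005, 0.024, 1.0, 0.003]
contact_force: [0.1, 0.5, -0.5]
gripper_width: -0.001
grasp_force: 0.0
```

Run:
```python
from h import *
T=pose();np.save('T7.npy',T);shot('wrist','w7.png');shot('top','t7.png');print(T.round(3), bot.get_obs()['t'])
a=cv2.resize(cv2.imread('pics/w7.png'),(800,600),interpolation=cv2.INTER_CUBIC);cv2.imwrite('pics/w7b.png',a)
print(filepose())
```

```text
[[-0.999  0.048  0.01   0.51 ]
 [ 0.048  0.999  0.006  0.177]
 [-0.009  0.007 -1.     0.249]
 [ 0.     0.     0.     1.   ]] 17.35Traceback (most recent call last):
  File "<stdin>", line 4, in <module>
  File "h.py", line 26, in filepose
    c=max(cv2.findContours(m,0,1)[0],key=cv2.contourArea)
ValueError: max() iterable argument is empty
```

View pics/w7b.png

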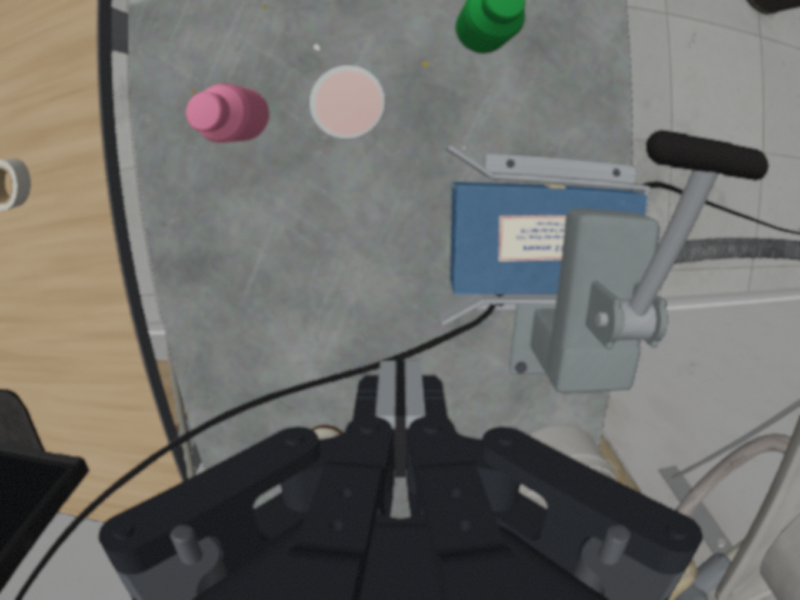

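File sits in the guide, rear edge (453,183)–(452,292), level with the flare tips' zone; lever up, bar from (650,143) to (765,165). Check numbers.

Run:
```python
from h import *
T=np.load('T7.npy')
for n,(u,v,z) in dict(r1=(454,184,.038),r2=(453,291,.038),tipL=(449,147,.03),tipU=(444,322,.03),bar1=(648,143,.186),bar2=(768,164,.186),front=(646,193,.038)).items():
    print(n,np.round(wz(T,u*.7,v*.7,z)[:2]*1000))
```

```text
r1 [463. 222.]
r2 [549. 220.]
tipL [435. 220.]
tipU [579. 213.]
bar1 [428. 301.]
bar2 [433. 386.]
front [470. 387.]
```

The rear edge seems cocked by about 0.03 rad (the near side ~3 mm short), so I push again on the near half of the rear end.

Request:
move_arm:
  commands:
    - [[0.032,0,0.03,0,0,0,0],[0,0,0.06,0,0,0,0],[0,0,0.06,0,0,0,0],[0,0,0.055,0,0,0,0],[0,0,0.03,0,0,0,0],[0,0.012,0,0,0,0,0],[0,0.012,0,0,0,0,0],[0,0.004,0,0,0,0,0],[0,0.003,0,0,0,0,0],[0,0,0,0,0,0,0]]

```text
t: 18.65
eef_pos: [0.4766, 0.2084, 0.0092]
tool_rot: [0.0, 0.024, 1.0, 0.0]
contact_force: [0.0, -0.0, 0.6]
gripper_width: 0.0
grasp_force: 0.0
```

Request:
move_arm:
  commands:
    - [[0,0.002,0,0,0,0,0],[0,0.001,0,0,0,0,0],[0,0,0,0,0,0,0]]

```text
t: 19.02
eef_pos: [0.4764, 0.2096, 0.0086]
tool_rot: [-0.0, 0.025, 1.0, -0.001]
contact_force: [0.1, -4.4, 3.9]
gripper_width: 0.001
grasp_force: 2.7
```

Request:
move_arm:
  commands:
    - [[0,0.002,0,0,0,0,0],[0,0.002,0,0,0,0,0],[0,0.002,0,0,0,0,0],[0,0,0,0,0,0,0]]

```text
t: 19.52
eef_pos: [0.4762, 0.2098, 0.0086]
tool_rot: [-0.001, 0.027, 1.0, -0.004]
contact_force: [-2.2, -19.8, 14.3]
gripper_width: 0.001
grasp_force: 9.8
```

Held firm at 20 N: it is home. Retreat, and go above the bar.

Request:
move_arm:
  commands:
    - [[0,-0.01,0,0,0,0,0],[0,-0.035,0,0,0,0,0],[0,0,-0.05,0,0,0,0],[0,0,-0.06,0,0,0,0],[0,0,-0.06,0,0,0,0],[0,0,-0.06,0,0,0,0],[0.02,0.03,0,0,0,0,0],[0.02,0.045,0,0,0,0,0],[0.015,0.05,0,0,0,0,0],[0,0.042,0,0,0,0,0],[0,0,0,0,0,0,0]]

```text
t: 20.9
eef_pos: [0.4262, 0.3462, 0.2383]
tool_rot: [-0.0, 0.021, 1.0, 0.001]
contact_force: [0.1, -1.0, -0.6]
gripper_width: 0.003
grasp_force: 0.0
```

Run:
```python
from h import *
T=pose();np.save('T8.npy',T);im=shot('wrist','w8.png');print(T.round(4))
```

```text
[[-9.991e-01  4.200e-02 -2.000e-04  4.262e-01]
 [ 4.200e-02  9.991e-01  2.100e-03  3.462e-01]
 [ 3.000e-04  2.100e-03 -1.000e+00  2.383e-01]
 [ 0.000e+00  0.000e+00  0.000e+00  1.000e+00]]
```

View pics/w8.png

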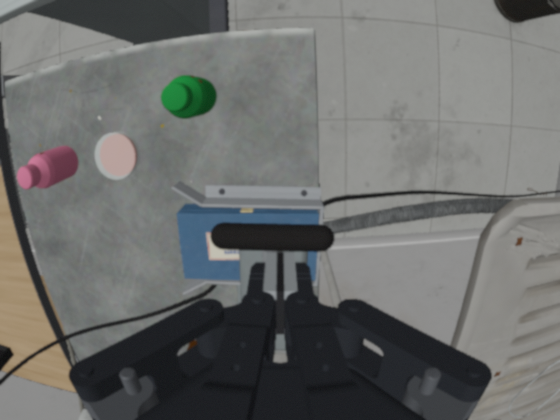

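Bar spans (212,236)–(333,237), centre (272,236); file still in the guide, near the stop at (320,…).

Run:
```python
from h import *
T=np.load('T8.npy')
for u,v in((272.5,236.5),(211,236),(334,237)): print((wz(T,u,v,.188)*1000).round(1))
```

```text
[431.  341.4 188. ]
[429.3 300.8 188. ]
[433.2 381.7 188. ]
```

Request:
move_arm:
  commands:
    - [[-0.005,-0.005,0.02,0,0,0,0],[0,0,0.018,0,0,0,0],[0,0,0.006,0,0,0,0],[0.003,0,0.006,0,0,0,0],[0.003,0,0.006,0,0,0,0],[0.002,0,0.006,0,0,0,0],[0.002,0,0.006,0,0,0,0],[0.002,0,0.006,0,0,0,0],[0.001,0,0.006,0,0,0,0],[0.001,0,0.006,0,0,0,0],[0.001,0,0.006,0,0,0,0],[0,0,0.006,0,0,0,0],[0,0,0.006,0,0,0,0],[0,0,0.003,0,0,0,0]]

```text
t: 22.7
eef_pos: [0.4157, 0.3378, 0.1315]
tool_rot: [-0.001, 0.024, 1.0, 0.0]
contact_force: [-6.9, -1.7, 8.4]
gripper_width: 0.001
grasp_force: 4.3
```

Request:
move_arm:
  commands:
    - [[0,0,0.003,0,0,0,0],[0,0,0.002,0,0,0,0],[0,0,0,0,0,0,0]]

```text
t: 23.08
eef_pos: [0.4155, 0.3378, 0.1266]
tool_rot: [-0.001, 0.024, 1.0, 0.0]
contact_force: [-7.6, -1.3, 8.2]
gripper_width: 0.001
grasp_force: 4.4
```

Request:
move_arm:
  commands:
    - [[0,0,0.003,0,0,0,0],[0,0,0.002,0,0,0,0],[0,0,0,0,0,0,0]]

```text
t: 23.45
eef_pos: [0.4158, 0.3381, 0.1246]
tool_rot: [-0.001, 0.024, 1.0, 0.001]
contact_force: [-15.8, -8.4, 37.4]
gripper_width: -0.001
grasp_force: 18.7
```

Hard stop felt (z stalls, 37 N). Let the lever rise along its arc.

Request:
move_arm:
  commands:
    - [[0,0,-0.008,0,0,0,0],[0,0,-0.01,0,0,0,0],[-0.001,0,-0.01,0,0,0,0],[-0.002,0,-0.01,0,0,0,0],[-0.003,0,-0.01,0,0,0,0],[-0.004,0,-0.01,0,0,0,0],[-0.004,0,-0.01,0,0,0,0],[0,0,-0.015,0,0,0,0],[0,0,-0.04,0,0,0,0],[0,0,-0.03,0,0,0,0],[0.03,-0.04,0,0,0,0,0],[0.03,-0.05,0,0,0,0,0],[0,-0.05,0,0,0,0,0],[0,-0.05,0,0,0,0,0],[0,0,0,0,0,0,0]]

```text
t: 25.32
eef_pos: [0.3614, 0.1463, 0.2746]
tool_rot: [-0.001, 0.027, 1.0, 0.0]
contact_force: [0.7, 0.3, -0.6]
gripper_width: 0.002
grasp_force: 0.0
```

Run:
```python
from h import *
T=pose();np.save('T9.npy',T);shot('wrist','w9.png');print(T.round(3),bot.get_obs()['t'])
shot('top','t9.png')
cv2.imwrite('pics/c9.png',np.hstack([cv2.resize(cv2.imread('pics/w9.png'),(400,300)),cv2.resize(cv2.imread('pics/t9.png')[140:300,140:312],(400,372))[:300]]))
```

```text
[[-0.999  0.054 -0.001  0.361]
 [ 0.054  0.999  0.     0.146]
 [ 0.001  0.    -1.     0.275]
 [ 0.     0.     0.     1.   ]] 25.375
```

View pics/c9.png

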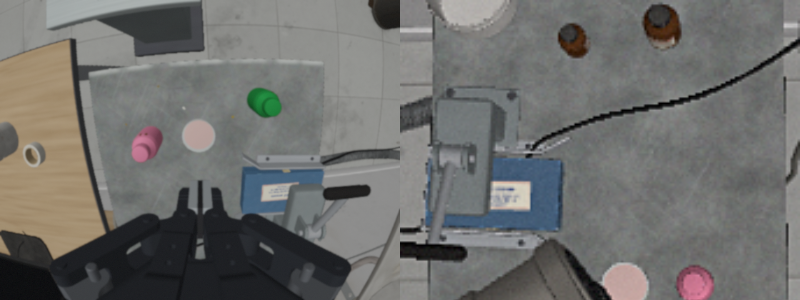

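Lever back up, file in the guide, bottles standing. One numeric check of the rear edge, from the top view (right crop corners (565,158), (561,229)).

Run:
```python
from h import *
r,b=filepose('t10.png');print(r,b)
```

```text
((509.2969055175781, 282.6440124511719), (129.56192016601562, 87.20450592041016), 87.21504974365234) [[463.0, 220.0], [550.0, 216.0], [556.0, 345.0], [469.0, 349.0]]
```

Run:
```python
from h import *
c=imaging.calibration('wrist');K=np.array(c['intrinsics'])
def pw(T,p):
    M=np.linalg.inv(T@np.array(c['mount']));q=M[:3,:3]@p+M[:3,3];r=np.arctan2(np.hypot(q[0],q[1]),q[2]);n=q[:2]/np.hypot(q[0],q[1]);return K[:2,2]+K[0,0]*r*n
S=np.array([.5125,.3068]);ex=np.array([.9985,-.055]);ey=np.array([.055,.9985])
for w,t,X in(('w7','T7',-.042),('w8','T8',-.04),('w9','T9',-.042)):
    im=cv2.imread(f'pics/{w}.png')[:,:,::-1].astype(np.float32);T=np.load(t+'.npy')
    for z,rg in((.038,range(70,104,2)),(.038,range(-100,-72,2))):
        o=[]
        for Y in rg:
            u=pw(T,np.r_[S+ex*X+ey*Y/1000,z]);o.append((Y,[int(x) for x in cv2.getRectSubPix(im,(1,1),tuple(map(float,u)))[0,0]]))
        print(w,o)
```

```text
w7 [(70, [72, 102, 131]), (72, [72, 103, 131]), (74, [73, 104, 133]), (76, [77, 106, 133]), (78, [95, 116, 136]), (80, [122, 128, 134]), (82, [131, 132, 131]), (84, [134, 135, 131]), (86, [135, 135, 132]), (88, [138, 139, 136]), (90, [142, 143, 140]), (92, [146, 146, 143]), (94, [146, 146, 143]), (96, [144, 145, 142]), (98, [145, 145, 142]), (100, [144, 145, 141]), (102, [140, 140, 136])]
w7 [(-100, [121, 124, 121]), (-98, [119, 123, 121]), (-96, [117, 122, 120]), (-94, [114, 119, 116]), (-92, [111, 117, 114]), (-90, [94, 105, 109]), (-88, [71, 90, 105]), (-86, [66, 92, 114]), (-84, [73, 104, 130]), (-82, [76, 107, 134]), (-80, [75, 107, 134]), (-78, [74, 105, 133]), (-76, [74, 105, 133]), (-74, [73, 105, 132])]
w8 [(70, [70, 100, 127]), (72, [71, 101, 129]), (74, [71, 101, 129]), (76, [71, 101, 129]), (78, [76, 101, 125]), (80, [117, 123, 131]), (82, [136, 139, 142]), (84, [129, 130, 131]), (86, [132, 132, 129]), (88, [136, 136, 133]), (90, [134, 135, 132]), (92, [133, 134, 130]), (94, [133, 134, 130]), (96, [129, 130, 126]), (98, [120, 120, 118]), (100, [112, 112, 110]), (102, [103
[... 360 characters left out ...]
8, 99, 126]), (72, [69, 100, 127]), (74, [70, 101, 127]), (76, [74, 102, 127]), (78, [92, 110, 129]), (80, [119, 125, 133]), (82, [136, 137, 137]), (84, [142, 142, 142]), (86, [143, 142, 142]), (88, [143, 143, 142]), (90, [143, 143, 142]), (92, [144, 143, 143]), (94, [144, 143, 143]), (96, [144, 144, 143]), (98, [144, 144, 143]), (100, [144, 144, 143]), (102, [144, 144, 144])]
w9 [(-100, [112, 115, 113]), (-98, [112, 113, 113]), (-96, [111, 112, 113]), (-94, [105, 107, 110]), (-92, [76, 87, 99]), (-90, [50, 72, 92]), (-88, [49, 73, 94]), (-86, [55, 82, 105]), (-84, [68, 96, 122]), (-82, [71, 101, 128]), (-80, [71, 101, 127]), (-78, [70, 100, 126]), (-76, [69, 99, 126]), (-74, [69, 99, 126])]
```

```bash
python3 -c "
from h import *
print(bot.hand_in())"
```

```text
the job is handed in; nothing more can be done
None
```

The job is handed in, at about 25 s of the 72 s allowed: the amber bottle stands upright at (0.72, 0.10), the file was slid flat into the guide until it held firm at 20 N, and the lever was pressed to its stop and sprang back up. The camera put the file about 3 mm short of my estimated home point, within what I could measure, so I took the firm, square contact as the stop.

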